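# Index and lock the lens length gauge

### The job

With the closed fingertips, push the gauge's sliding carriage along its rail towards the fixed end plate until its side roller drops in between the two dowels of the index clamp, without running on past them. Then press the lock button on top of the carriage all the way down. Push gently, do not pinch or lift the carriage, leave the button alone until the carriage is in its notch, and leave everything else on the bench where it is.

Things in the scene. Friction and masses are not known exactly. Their poses are not given: they have to be found in the camera images.
- rail: Aluminium gauge rail screwed to the bench: 44 wide (x), 380 long (y), 14 high; origin on the bench under its centre line; it runs from y = -180 to +200 mm of its own frame. Its +y axis points along the rail towards the fixed steel end plate (56 wide, 14 thick, 58 high, centred at y = +193 mm). Position and yaw (to about 14 degrees) vary.
- shoe (a joint): Carriage travel along the rail, m: 0 at rail y = -90 mm, growing to 0.235 towards the end plate. Friction about 1.5 N; stays where left. 15 mm before the notch the spring roller meets the first dowel and the push rises to 7 to 11 N; past its crest (7 mm before the notch) the push drops away and the carriage snaps forward and centres itself. Leaving the notch either way takes the same.
- carriage_top (a point): Centre of the top of the sliding carriage, 46 mm above the bench; axes as the rail's. Plain steel block, 60 across the rail, 50 along it, from 16 to 46 mm above the bench. The flat rear face, the one to push, is 25 mm from this point towards rail -y. Rubber pad on the front face, small brass spring roller at its +x side, lock button on top.
- carriage: The same carriage block, the part that could be lifted: about 0.4 kg, it rests on the rail by its weight. Origin on the rail's centre line at the middle of the block, 15 mm above the bench, 1 mm under the block's lower edge.
- notch (a point): Where carriage_top is when the roller is in the notch. The notch is the gap between two upright steel dowels (8 mm thick, 14 mm between centres, tops 34 mm above the bench) on a dark steel index clamp, 34 mm along the rail, at its +x side, 22 to 63 mm from the centre line, at most 34 mm high. Its place along the rail varies, always between carriage and end plate. Axes as the rail's.
- lock_button_top (a point): Centre of the flat top of the lock button: a dark steel round button, 20 mm across, on the centre of the carriage's top, standing 13.5 mm proud of it (59.5 mm above the bench) when up and 4.5 mm when down.
- lock_button (a joint): How far the lock button is pressed, m: 0 up, 0.009 fully down against its stop. It goes straight down against about 4 N of friction and stays where it is left.
- barrel: Bystander, loose: dented brass lens barrel standing upright, 52 mm across, 42 high, near the rail's -x side; origin at the centre of its underside.
- spanner: Bystander, loose: steel lens spanner lying flat, 130 long (its x), 18 mm high, two prongs to its y; origin under its middle.
- screwdriver: Bystander, loose: jeweler's screwdriver lying flat, 150 long (its x), near the rail's -x side; origin under it.
- top_plate: Bystander, loose: silver camera top plate lying flat, 125 by 32, 22 high; origin under its middle.
- vise: Bystander, fixed: small cast-iron vise with rubber-faced jaws, 110 across the foot, 120 high, on the left side of the bench.
- jar: Bystander, fixed: amber jar, 52 mm across, 75 high, on the right side of the bench.
- parts_tray: Bystander, fixed: shallow divided tray, 120 by 170, 22 high, on the left.
Not all that is in view belongs to the job. What is meant by the part that bears notch is not red, and is the smaller of those in its own colour.

How it is judged:
By the outcome, as a careful person would: the job done as asked, in the order asked, and still so for the second after the job is handed in, with the robot touching nothing.
It also fails if it takes over 42 s, if anything falls off the work surface, if the arm or the gripper's body presses on something with over 40 N, if the wrist force passes 120 N, or if a joint passes its speed limit or range.

### The arm

A 6-joint arm with a two-finger parallel gripper is mounted at the origin on the work surface. World frame = base frame: x ahead of the robot, y to its left, z up, the work surface at z = 0. Lengths are in mm, angles in rad, forces in N, time in s.
With the tool pointing down it reaches from about 275 to 1000 mm from the base axis. Payload 8.4 kg.
Tool frame: the origin (TCP) lies midway between the tips of the shut fingers; the grasp point (between the pads) lies 19 mm behind it; z points along the fingers, y is the line along which they close (so a half turn about z gives the same grasp; the last joint's range is limited). The gripper opens to 85 mm and grips with 20 to 120 N. Pads are 22 mm wide; open, the fingers measure 114 mm over their backs; the gripper's body (76 mm by 85 mm) begins 54 mm behind the grasp point. The pads swing forward as they close: fully open they stand 13 mm farther back than shut.
Start: joints at [1.263, 0.353, 1.633, -0, 1.155, -0.002], TCP at [188.159, 596.007, 231.281] pointing down, gripper open.
Joint ranges: [-2.63, 2.63], [-0.92, 2.1], [0.06, 2.66], [-1.3, 4.44], [0, 2.69], [-3.02, 3.02]. Speed limits (rad/s): [2.22, 2.22, 2.79, 3.14, 3.14, 3.14].

### API

Orientations are given as [roll, pitch, yaw] about the fixed x, y, z axes, in that order (R = Rz(yaw) Ry(pitch) Rx(roll)).
In Python, from rig import telemetry, optics, r gives the robot as it stands.
- The arm moves only by the tool play_rows, never from a script. Its arguments are lists of equal length, an entry for each row: "dp": the shift along the tool's x, y, z in units of 40 mm (1.0 is 40 mm), a list of three; "rot": the turn, a rotation vector about the tool's x, y, z in units of 6 degrees (1.0 is 6 degrees), a list of three. In form: {"dp": [[tx, ty, tz], ...], "rot": [[ax, ay, az], ...]}. A call has 1 to 5 rows; each row is the pose to reach, as a shift and turn from the pose commanded when the call began, along the tool's axes at that moment; what a row does not reach only later rows make up. A row lasts 1/12 s, in which the tool goes at most 41.7 mm and 7.16 degrees, less where a joint would pass 70% of its speed; a pose out of reach is approached as far as the arm can. A call with a gripper value outside its range is refused whole. "fingers" is the opening, from 0 (shut) to 1 (fully open), set as the call begins (left out, the last holds). The fingers move at their own pace and stop on an object; "grip_force" is the grip in N (left out, the last holds). Time passes only in rows, so rows that repeat a pose let the fingers close. It gives the time, the measured TCP pose, the force, the opening and the grip force at its end, in the units of the state.
- telemetry.sense(): the state, without advancing time (a new reading comes with each control period).
- optics.grab_frame(name): name is "side" or "top"; returns a dict with "color" (400x640x3 uint8, red, green, blue), "mtx" (3x3 intrinsics, pixels), "R" (3x3) and "t" (3): a world point X has camera coordinates R X + t. Camera axes: x right, y down, z forward; pixel columns grow to the right and rows downward; lengths in mm; the calibration is good to about 2 mm. A picture is of the moment at which its call begins. There is no depth.
- r.sign_off(): hands the job in; it is judged then, once.
The state is a dict: "clock": time; "qpos": joint angles; "qvel": joint speeds; "joint_efforts": joint torques, N m; "eef_pos": TCP position; "tcp_rot": TCP orientation; "contact_force": force on the tool from outside, world axes, zero at the start; "wrist_torque": the same for the moment, N m; "opening": opening from 0.0 (shut) to 1.0 (fully open); "grasp_force": force on a finger pad.
Only numpy, scipy, OpenCV 4.12 (cv2) and the standard library are available. Lean on these libraries where they do the work, as an engineer would, in place of code of your own. Each camera call takes 0.05 s, during which the arm holds its last target. There are 200 camera calls.

## Working session

There is one attempt and no reset: what is moved stays moved. The work goes in short steps, Python scripts to look and compute and a tool call to move; the robot and the scene stay as the last step left them, time stands still between calls to the robot, and variables do not carry over. Pictures are saved under pics/ and viewed, at most 10 in all, crops included, and the job is handed in when it is done.

Besides the shell and the picture viewer there is one more tool, called after "Emit:" by a JSON object that holds its "api" and its "payload", one argument or row to a line. play_rows: Moves the arm, as the interface text tells. Its arguments: {"type":"object","properties":{"dp":{"type":"array"},"rot":{"type":"array"},"fingers":{"type":"number"},"grip_force":{"type":"number"}},"required":["dp","rot"]}

```bash
mkdir -p pics; python3 - <<'E'
from rig import telemetry, optics, r
import cv2
for n in("top","side"):
    f=optics.grab_frame(n); cv2.imwrite(f"pics/{n}0.png",f["color"][...,::-1]); print(n,f["mtx"].tolist(),f["R"].tolist(),f["t"].tolist())
print(telemetry.sense())
E
```

```text
top [[387.2275289469788, 0.0, 320.34699936845834], [0.0, 387.2275289469788, 200.06566330158722], [0.0, 0.0, 1.0]] [[0.01158711139962932, -0.9998739545662696, -0.010854207913176601], [-0.9952571595452527, -0.010483741113475685, -0.0967123443319493], [0.09658636147680727, 0.01192334484427536, -0.9952531882010709]] [36.18050432139257, 482.8045707706905, 1092.868179935231]
side [[381.4456015242599, 0.0, 316.93027718190297], [0.0, 381.4456015242599, 194.65939846808374], [0.0, 0.0, 1.0]] [[0.8756022839582841, -0.4829635598116062, -0.008175586898644624], [-0.33388173983886466, -0.5929156765503782, -0.732785087391235], [0.34906106074612364, 0.6443579753482597, -0.680411034210853]] [-416.89800186613985, 250.5016139713955, 985.5088652098353]
{'clock': 0.1, 'qpos': array([ 1.26258948e+00,  3.53588304e-01,  1.63409371e+00, -1.35252843e-05,
        1.15520973e+00, -2.42751208e-03]), 'qvel': array([-0.00132834, -0.00130397, -0.00293148, -0.00179306, -0.0007823 ,
       -0.00042342]), 'joint_efforts': array([ 1.57047125e-03, -6.06356621e+01, -3.42818713e+01,  1.60574509e-04,
        4.04134902e-03, -1.66066610e-05]), 'eef_pos': array([188.03121854, 595.57109526, 230.61635625]), 'tcp_rot': array([-3.14029354e+00,  9.21332478e-06,  2.83581879e+00]), 'contact_force': array([-0.47462172,  0.76324673, -0.68068353]), 'wrist_torque': array([-0.01276999,  0.01240384, -0.04321124]), 'grasp_force': 0.0, 'opening': 1.0031870633717006}
```

View pics/top0.png

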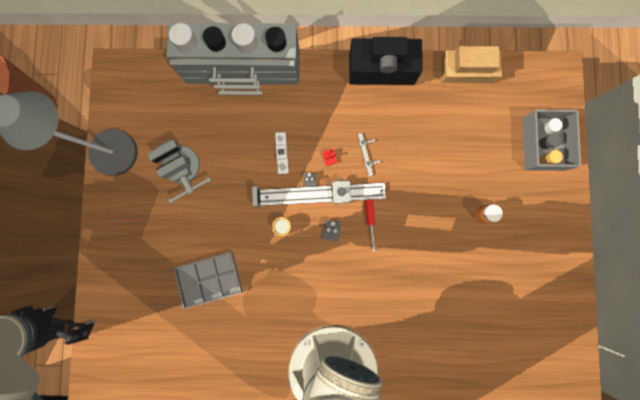

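View pics/side0.png

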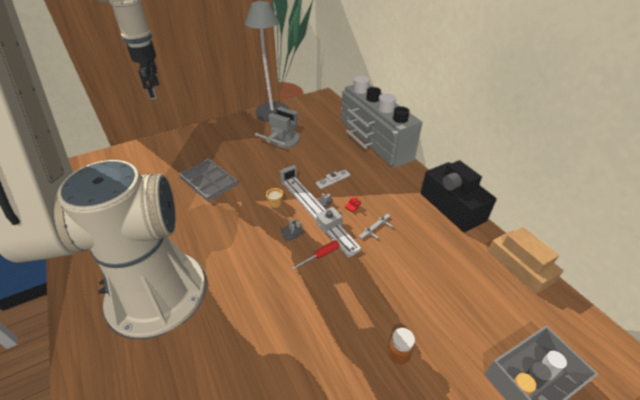

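The top view shows the end plate at (255,195), the rail's free end at (385,190) and the carriage at (341,191). There are three clamp candidates: dark small (311,179), dark larger (331,229) and red (330,157). The one at (311,179) fits because it is not red, is the smaller dark one, and sits on the rail's +x side. I'll confirm it in a crop.

```bash
python3 - <<'E'
import cv2
a=cv2.imread("pics/top0.png")[140:260,240:400]; cv2.imwrite("pics/topc.png",cv2.resize(a,None,fx=5,fy=5,interpolation=cv2.INTER_CUBIC))
a=cv2.imread("pics/side0.png")[155:265,270:410]; cv2.imwrite("pics/sidec.png",cv2.resize(a,None,fx=5,fy=5,interpolation=cv2.INTER_CUBIC))
E
```

```text
(no output)
```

View pics/topc.png

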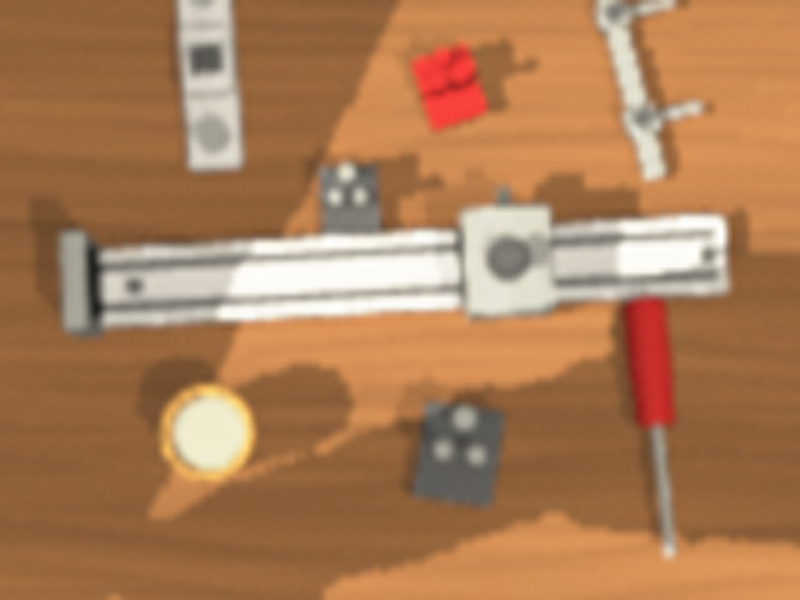

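View pics/sidec.png

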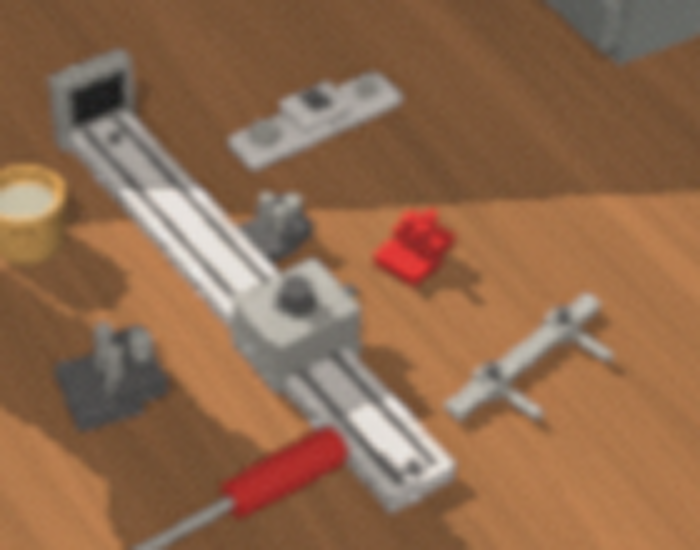

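The crops confirm it: the small dark clamp's dowels are at crop (334,196) and (361,196), next to the rail. The larger dark one stands loose at (460,450). Next I'll compute the positions.

```bash
cat > h.py <<'E'
import numpy as np
from rig import telemetry, optics, r
def ray(f,u,v,z):
    d=f["R"].T@np.linalg.solve(f["mtx"],[u,v,1.]); c=-f["R"].T@f["t"]; return (c+d*(z-c[2])/d[2])
E
python3 - <<'E'
from h import *
f=optics.grab_frame("top"); s=optics.grab_frame("side")
T=lambda x,y,z:ray(f,(x+.5)/5-.5+240,(y+.5)/5-.5+140,z)[:2].round(1)
S=lambda x,y,z:ray(s,(x+.5)/5-.5+270,(y+.5)/5-.5+155,z)[:2].round(1)
for n,v in dict(railR1=(725,215,14),railR2=(730,292,14),eL1=(98,248,14),eL2=(100,325,14),c1=(461,210,46),c2=(550,205,46),c3=(555,310,46),c4=(467,318,46),btn=(508,257,59.5),d1=(334,196,34),d2=(361,196,34),p1=(61,233,58),p2=(85,232,58),p3=(68,333,58),p4=(97,330,58)).items(): print(n,T(*v))
for n,v in dict(railR1=(455,466,14),railR2=(390,507,14),btn=(297,290,59.5),d1=(267,208,34),d2=(290,200,34),cR=(360,304,46),cN=(276,355,46),cL=(232,306,46),cF=(313,262,46)).items(): print("S",n,S(*v))
E
```

```text
railR1 [ 536.4 -145.1]
railR2 [ 491.3 -147.8]
eL1 [513.3 220.6]
eL2 [468.2 218.2]
c1 [533.2   9.4]
c2 [536.5 -41.1]
c3 [476.8 -44.2]
c4 [471.7   5.4]
btn [505.  -16.9]
d1 [542.3  82.2]
d2 [542.5  66.7]
p1 [516.1 234.1]
p2 [516.8 220.6]
p3 [459.8 228.6]
p4 [461.7 212.4]
S railR1 [ 534.9 -146.9]
S railR2 [ 487.7 -153.5]
S btn [504.1 -22.7]
S d1 [536.8  70.1]
S d2 [553.   69.4]
S cR [537.3 -39.3]
S cN [474.4 -50.3]
S cL [471.2  -4. ]
S cF [531.1   4.2]
```

Emit:
{"api": "play_rows", "payload": {
  "dp": [
    [-0.64,-0.68,0],
    [-1.28,-1.37,0],
    [-1.9,-2.05,0],
    [-2.54,-2.73,0],
    [-3.18,-3.42,0]
  ],
  "rot": [
    [0,0,0],
    [0,0,0],
    [0,0,0],
    [0,0,0],
    [0,0,0]
  ],
  "fingers": 0
}}

```text
clock: 0.62
eef_pos: [268.5, 425.6, 231.1]
tcp_rot: [-3.141, 0.0, 2.836]
contact_force: [1.2, 1.1, 1.0]
opening: 0.297
grasp_force: 0.0
```

Emit:
{"api": "play_rows", "payload": {
  "dp": [
    [-0.64,-0.68,0],
    [-1.28,-1.37,0],
    [-1.9,-2.05,0],
    [-2.54,-2.73,0],
    [-3.18,-3.42,0]
  ],
  "rot": [
    [0,0,0],
    [0,0,0],
    [0,0,0],
    [0,0,0],
    [0,0,0]
  ]
}}

```text
clock: 1.03
eef_pos: [348.7, 256.9, 231.4]
tcp_rot: [3.141, 0.0, 2.836]
contact_force: [1.4, 0.4, -0.6]
opening: -0.002
grasp_force: 0.0
```

Emit:
{"api": "play_rows", "payload": {
  "dp": [
    [-0.64,-0.68,0],
    [-1.28,-1.37,0],
    [-1.9,-2.05,0],
    [-2.54,-2.73,0],
    [-3.18,-3.42,0]
  ],
  "rot": [
    [0,0,0],
    [0,0,0],
    [0,0,0],
    [0,0,0],
    [0,0,0]
  ]
}}

```text
clock: 1.45
eef_pos: [428.9, 88.0, 231.5]
tcp_rot: [3.141, 0.0, 2.836]
contact_force: [0.7, 0.1, -1.2]
opening: 0.003
grasp_force: 0.0
```

Emit:
{"api": "play_rows", "payload": {
  "dp": [
    [-0.64,-0.68,0],
    [-1.28,-1.37,0],
    [-1.9,-2.05,0],
    [-2.54,-2.73,0],
    [-3.18,-3.42,0]
  ],
  "rot": [
    [0,0,0],
    [0,0,0],
    [0,0,0],
    [0,0,0],
    [0,0,0]
  ]
}}

```text
clock: 1.87
eef_pos: [509.0, -80.9, 231.3]
tcp_rot: [3.141, 0.0, 2.836]
contact_force: [0.5, 0.0, -0.5]
opening: 0.001
grasp_force: 0.0
```

Emit:
{"api": "play_rows", "payload": {
  "dp": [
    [0,0,0],
    [0,0,0],
    [0,0,0],
    [0,0,0],
    [0,0,0]
  ],
  "rot": [
    [0,0,1.15],
    [0,0,2.3],
    [0,0,3.45],
    [0,0,4.6],
    [0,0,5.74]
  ]
}}

```text
clock: 2.28
eef_pos: [508.5, -79.2, 231.1]
tcp_rot: [-3.141, -0.0, 2.228]
contact_force: [0.0, 0.4, -0.0]
opening: -0.002
grasp_force: 0.0
```

Emit:
{"api": "play_rows", "payload": {
  "dp": [
    [0,0,0.4],
    [0,0,0.8],
    [0,0,1.2],
    [0,0,1.6],
    [0,0,2.0]
  ],
  "rot": [
    [0,0,1.15],
    [0,0,2.3],
    [0,0,3.45],
    [0,0,4.6],
    [0,0,5.74]
  ]
}}

```text
clock: 2.7
eef_pos: [508.5, -79.0, 150.6]
tcp_rot: [3.141, 0.0, 1.628]
contact_force: [-0.0, -0.3, 0.5]
opening: 0.004
grasp_force: 0.0
```

Emit:
{"api": "play_rows", "payload": {
  "dp": [
    [0,0,0.5],
    [0,0,1.0],
    [0,0,1.5],
    [0,0,2.0],
    [0,0,2.0]
  ],
  "rot": [
    [0,0,0],
    [0,0,0],
    [0,0,0],
    [0,0,0],
    [0,0,0]
  ]
}}

```text
clock: 3.12
eef_pos: [506.2, -78.6, 68.2]
tcp_rot: [-3.136, -0.001, 1.634]
contact_force: [-1.7, -0.0, 0.2]
opening: -0.001
grasp_force: 0.0
```

```bash
python3 - <<'E'
from h import *
import cv2
a=optics.grab_frame("side")["color"][155:265,270:410,::-1]; a=cv2.resize(a,None,fx=4,fy=4,interpolation=cv2.INTER_CUBIC)
b=optics.grab_frame("top")["color"][140:260,240:400,::-1]; b=cv2.resize(b,None,fx=4,fy=4,interpolation=cv2.INTER_CUBIC)[60:300]
b=np.pad(b,((0,0),(0,0),(0,0)));a=a[:330]
o=np.zeros((570,640,3),np.uint8);o[:330,:560]=a;o[330:]=b
cv2.imwrite("pics/near.png",o)
E
```

```text
(no output)
```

View pics/near.png

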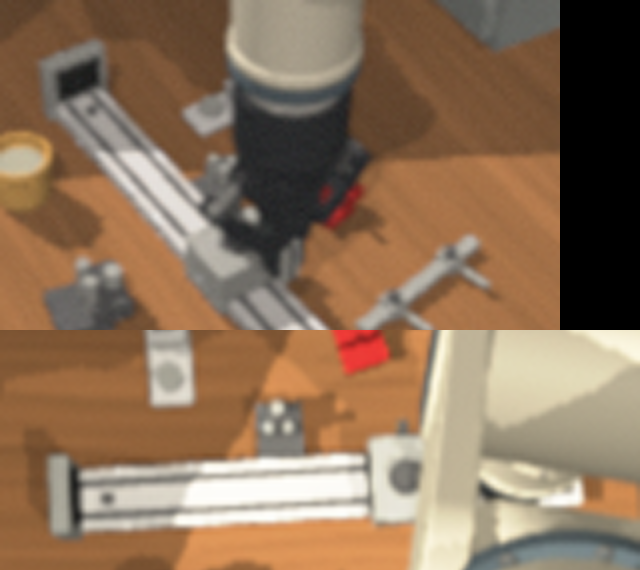

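The fingertips, at about (290,260) in the side crop, are behind the carriage. I'll go down and start a slow approach.

Emit:
{"api": "play_rows", "payload": {
  "dp": [
    [0,0,0.3],
    [0,0,0.6],
    [0,0,0.95],
    [0,0,0.95],
    [0,0,0.95]
  ],
  "rot": [
    [0,0,0],
    [0,0,0],
    [0,0,0],
    [0,0,0],
    [0,0,0]
  ]
}}

```text
clock: 3.63
eef_pos: [509.0, -79.0, 34.2]
tcp_rot: [3.141, 0.0, 1.634]
contact_force: [1.0, -0.0, -0.3]
opening: 0.002
grasp_force: 0.0
```

Emit:
{"api": "play_rows", "payload": {
  "dp": [
    [0.06,0,0],
    [0.12,0,0],
    [0.18,0,0],
    [0.24,0,0],
    [0.3,0,0]
  ],
  "rot": [
    [0,0,0],
    [0,0,0],
    [0,0,0],
    [0,0,0],
    [0,0,0]
  ]
}}

```text
clock: 4.05
eef_pos: [508.1, -66.7, 33.7]
tcp_rot: [3.141, 0.0, 1.634]
contact_force: [0.3, -0.0, -0.3]
opening: 0.003
grasp_force: 0.0
```

Emit:
{"api": "play_rows", "payload": {
  "dp": [
    [0.06,0,0],
    [0.12,0,0],
    [0.18,0,0],
    [0.24,0,0],
    [0.3,0,0]
  ],
  "rot": [
    [0,0,0],
    [0,0,0],
    [0,0,0],
    [0,0,0],
    [0,0,0]
  ]
}}

```text
clock: 4.47
eef_pos: [507.1, -54.8, 33.3]
tcp_rot: [-3.142, -0.0, 1.634]
contact_force: [0.8, 0.3, 0.2]
opening: 0.004
grasp_force: 0.0
```

Emit:
{"api": "play_rows", "payload": {
  "dp": [
    [0.06,0,0],
    [0.12,0,0],
    [0.18,0,0],
    [0.24,0,0],
    [0.3,0,0]
  ],
  "rot": [
    [0,0,0],
    [0,0,0],
    [0,0,0],
    [0,0,0],
    [0,0,0]
  ]
}}

```text
clock: 4.88
eef_pos: [506.3, -42.9, 33.3]
tcp_rot: [-3.141, 0.0, 1.634]
contact_force: [-0.5, -2.2, 1.0]
opening: 0.001
grasp_force: 1.0
```

Emit:
{"api": "play_rows", "payload": {
  "dp": [
    [0.06,0,0],
    [0.12,0,0],
    [0.18,0,0],
    [0.24,0,0],
    [0.3,0,0]
  ],
  "rot": [
    [0,0,0],
    [0,0,0],
    [0,0,0],
    [0,0,0],
    [0,0,0]
  ]
}}

```text
clock: 5.3
eef_pos: [505.5, -30.8, 33.3]
tcp_rot: [-3.141, -0.0, 1.634]
contact_force: [-0.5, -2.3, 1.5]
opening: 0.001
grasp_force: 1.0
```

Emit:
{"api": "play_rows", "payload": {
  "dp": [
    [0.06,0,0],
    [0.12,0,0],
    [0.18,0,0],
    [0.24,0,0],
    [0.3,0,0]
  ],
  "rot": [
    [0,0,0],
    [0,0,0],
    [0,0,0],
    [0,0,0],
    [0,0,0]
  ]
}}

```text
clock: 5.72
eef_pos: [504.8, -18.9, 33.3]
tcp_rot: [-3.141, -0.0, 1.634]
contact_force: [-1.6, -1.8, 1.4]
opening: 0.003
grasp_force: 1.0
```

Emit:
{"api": "play_rows", "payload": {
  "dp": [
    [0.06,0,0],
    [0.12,0,0],
    [0.18,0,0],
    [0.24,0,0],
    [0.3,0,0]
  ],
  "rot": [
    [0,0,0],
    [0,0,0],
    [0,0,0],
    [0,0,0],
    [0,0,0]
  ]
}}

```text
clock: 6.13
eef_pos: [504.0, -6.9, 33.3]
tcp_rot: [-3.141, -0.0, 1.634]
contact_force: [-1.5, -2.7, 0.5]
opening: -0.0
grasp_force: 1.0
```

Emit:
{"api": "play_rows", "payload": {
  "dp": [
    [0.06,0,0],
    [0.12,0,0],
    [0.18,0,0],
    [0.24,0,0],
    [0.3,0,0]
  ],
  "rot": [
    [0,0,0],
    [0,0,0],
    [0,0,0],
    [0,0,0],
    [0,0,0]
  ]
}}

```text
clock: 6.55
eef_pos: [503.2, 5.1, 33.3]
tcp_rot: [-3.141, -0.0, 1.634]
contact_force: [-1.8, -1.8, 0.4]
opening: 0.001
grasp_force: 1.0
```

```bash
python3 - <<'E'
from h import *
import cv2
a=optics.grab_frame("side")["color"][155:265,270:410,::-1]; a=cv2.resize(a,None,fx=4,fy=4,interpolation=cv2.INTER_CUBIC)
b=optics.grab_frame("top")["color"][140:260,240:400,::-1]; b=cv2.resize(b,None,fx=4,fy=4,interpolation=cv2.INTER_CUBIC)[60:300]
a=a[:330]
o=np.zeros((570,640,3),np.uint8);o[:330,:560]=a;o[330:]=b
cv2.imwrite("pics/near2.png",o)
E
```

```text
(no output)
```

View pics/near2.png

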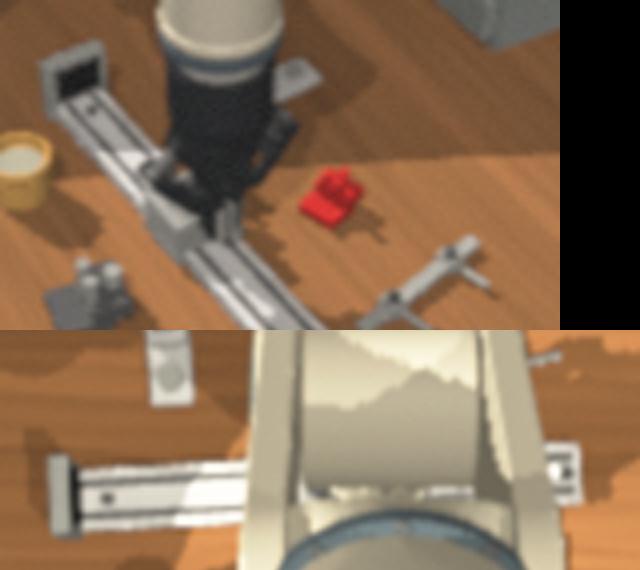

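The carriage is moving with the fingers, its left top corner now at about (147,200). From here I'll take smaller steps and watch the force.

Emit:
{"api": "play_rows", "payload": {
  "dp": [
    [0.04,0,0],
    [0.08,0,0],
    [0.12,0,0],
    [0.16,0,0],
    [0.2,0,0]
  ],
  "rot": [
    [0,0,0],
    [0,0,0],
    [0,0,0],
    [0,0,0],
    [0,0,0]
  ]
}}

```text
clock: 7.07
eef_pos: [503.1, 13.0, 33.4]
tcp_rot: [3.141, 0.0, 1.634]
contact_force: [0.6, -2.3, -0.3]
opening: 0.002
grasp_force: 0.9
```

Emit:
{"api": "play_rows", "payload": {
  "dp": [
    [0.03,0,0],
    [0.05,0,0],
    [0.08,0,0],
    [0.1,0,0],
    [0.12,0,0]
  ],
  "rot": [
    [0,0,0],
    [0,0,0],
    [0,0,0],
    [0,0,0],
    [0,0,0]
  ]
}}

```text
clock: 7.48
eef_pos: [502.7, 17.7, 33.3]
tcp_rot: [3.141, -0.0, 1.634]
contact_force: [1.3, -1.0, 0.7]
opening: 0.001
grasp_force: 0.8
```

Emit:
{"api": "play_rows", "payload": {
  "dp": [
    [0.02,0,0],
    [0.04,0,0],
    [0.06,0,0],
    [0.08,0,0],
    [0.1,0,0]
  ],
  "rot": [
    [0,0,0],
    [0,0,0],
    [0,0,0],
    [0,0,0],
    [0,0,0]
  ]
}}

```text
clock: 7.9
eef_pos: [502.4, 21.2, 33.4]
tcp_rot: [3.141, 0.001, 1.634]
contact_force: [0.6, -8.0, 2.5]
opening: 0.005
grasp_force: 3.6
```

Emit:
{"api": "play_rows", "payload": {
  "dp": [
    [0.02,0,0],
    [0.04,0,0],
    [0.06,0,0],
    [0.08,0,0],
    [0.1,0,0]
  ],
  "rot": [
    [0,0,0],
    [0,0,0],
    [0,0,0],
    [0,0,0],
    [0,0,0]
  ]
}}

```text
clock: 8.32
eef_pos: [502.1, 25.2, 33.4]
tcp_rot: [3.142, 0.001, 1.634]
contact_force: [0.2, -4.6, 2.2]
opening: 0.0
grasp_force: 2.8
```

Emit:
{"api": "play_rows", "payload": {
  "dp": [
    [0.01,0,0],
    [0.02,0,0],
    [0.03,0,0],
    [0.04,0,0],
    [0.05,0,0]
  ],
  "rot": [
    [0,0,0],
    [0,0,0],
    [0,0,0],
    [0,0,0],
    [0,0,0]
  ]
}}

```text
clock: 8.73
eef_pos: [502.0, 27.7, 33.3]
tcp_rot: [3.141, -0.0, 1.634]
contact_force: [1.2, -1.8, 1.4]
opening: 0.003
grasp_force: 1.3
```

Emit:
{"api": "play_rows", "payload": {
  "dp": [
    [0.01,0,0],
    [0.02,0,0],
    [0.03,0,0],
    [0.03,0,0],
    [0.03,0,0]
  ],
  "rot": [
    [0,0,0],
    [0,0,0],
    [0,0,0],
    [0,0,0],
    [0,0,0]
  ]
}}

```text
clock: 9.15
eef_pos: [501.4, 29.0, 33.1]
tcp_rot: [-3.141, -0.0, 1.634]
contact_force: [0.5, -0.5, -1.0]
opening: -0.001
grasp_force: 0.0
```

The contact force has gone to zero, so the carriage has snapped forward. I'll back off, rise and move clear to check.

Emit:
{"api": "play_rows", "payload": {
  "dp": [
    [-0.3,0,0],
    [-0.6,0,0],
    [-0.8,0,0],
    [-0.8,0,-0.8],
    [-0.8,0,-1.6]
  ],
  "rot": [
    [0,0,0],
    [0,0,0],
    [0,0,0],
    [0,0,0],
    [0,0,0]
  ]
}}

```text
clock: 9.57
eef_pos: [502.0, -4.6, 96.4]
tcp_rot: [-3.137, -0.0, 1.632]
contact_force: [2.5, 0.7, 0.3]
opening: 0.001
grasp_force: 0.0
```

Emit:
{"api": "play_rows", "payload": {
  "dp": [
    [-0.9,0,-0.3],
    [-1.8,0,-0.6],
    [-2.7,0,-0.9],
    [-3.6,0,-1.2],
    [-4.5,0,-1.2]
  ],
  "rot": [
    [0,0,0],
    [0,0,0],
    [0,0,0],
    [0,0,0],
    [0,0,0]
  ]
}}

```text
clock: 9.98
eef_pos: [515.9, -185.9, 147.7]
tcp_rot: [3.138, 0.001, 1.633]
contact_force: [1.9, 0.3, -0.3]
opening: -0.003
grasp_force: 0.0
```

```bash
python3 - <<'E'
from h import *
import cv2
a=optics.grab_frame("side")["color"][155:235,270:370,::-1]; a=cv2.resize(a,None,fx=4,fy=4,interpolation=cv2.INTER_CUBIC)
b=optics.grab_frame("top")["color"][160:210,250:370,::-1]; b=cv2.resize(b,None,fx=5,fy=5,interpolation=cv2.INTER_CUBIC)
o=np.zeros((570,640,3),np.uint8);o[:320,:400]=a;o[320:,:600]=b
cv2.imwrite("pics/near3.png",o); print(telemetry.sense()["eef_pos"])
E
```

```text
[ 515.74247898 -188.41371467  146.29327369]
```

View pics/near3.png

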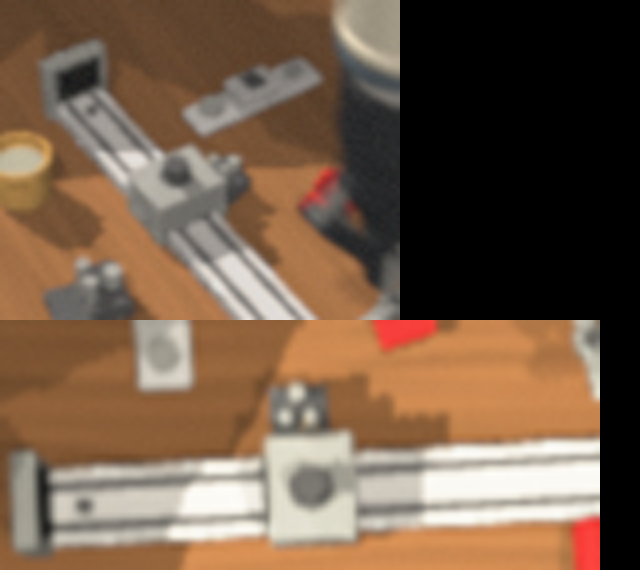

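```bash
python3 - <<'E'
from h import *
f=optics.grab_frame("top"); s=optics.grab_frame("side")
T=lambda x,y,z:ray(f,(x+.5)/5-.5+250,(y-320+.5)/5-.5+160,z)[:2].round(1)
S=lambda x,y,z:ray(s,(x+.5)/4-.5+270,(y+.5)/4-.5+155,z)[:2].round(1)
for v in((311,486,59.5),(265,433,46),(355,431,46),(357,542,46),(270,545,46),(285,415,34),(311,415,34)):print(T(*v))
print(S(177,162,59.5),S(222,190,46),S(166,224,46),S(129,184,46),S(185,148,46))
E
```

```text
[499.   65.2]
[530.6  92.2]
[532.3  41.1]
[469.1  39.3]
[466.8  88.4]
[542.9  81.6]
[543.1  66.7]
[501.5  64.2] [523.1  32.9] [468.9  21.7] [464.6  73.3] [521.4  88.1]
```

The carriage centre measures y≈65, but the notch is at about 71.5. It is sitting just at the crest, 6 mm short, so I'll go back and push a few more mm.

Emit:
{"api": "play_rows", "payload": {
  "dp": [
    [0.9,0,0.2],
    [1.8,0,0.4],
    [2.7,0,0.6],
    [3.6,0,0.8],
    [4.5,0,1.2]
  ],
  "rot": [
    [0,0,0],
    [0,0,0],
    [0,0,0],
    [0,0,0],
    [0,0,0]
  ]
}}

```text
clock: 10.6
eef_pos: [503.5, -0.9, 97.7]
tcp_rot: [3.14, -0.0, 1.634]
contact_force: [0.7, 1.0, -0.8]
opening: -0.001
grasp_force: 0.0
```

Emit:
{"api": "play_rows", "payload": {
  "dp": [
    [0,0,0.6],
    [0,0,1.2],
    [0,0,1.6],
    [0,0,1.6],
    [0.1,0,1.6]
  ],
  "rot": [
    [0,0,0],
    [0,0,0],
    [0,0,0],
    [0,0,0],
    [0,0,0]
  ]
}}

```text
clock: 11.02
eef_pos: [502.4, 1.2, 32.7]
tcp_rot: [-3.139, -0.0, 1.634]
contact_force: [-0.5, -0.2, -0.7]
opening: -0.004
grasp_force: 0.0
```

Emit:
{"api": "play_rows", "payload": {
  "dp": [
    [0.15,0,0],
    [0.3,0,0],
    [0.45,0,0],
    [0.55,0,0],
    [0.62,0,0]
  ],
  "rot": [
    [0,0,0],
    [0,0,0],
    [0,0,0],
    [0,0,0],
    [0,0,0]
  ]
}}

```text
clock: 11.43
eef_pos: [502.3, 26.3, 33.9]
tcp_rot: [3.141, 0.0, 1.634]
contact_force: [-0.0, -0.2, -0.1]
opening: -0.001
grasp_force: 0.0
```

Emit:
{"api": "play_rows", "payload": {
  "dp": [
    [0.02,0,0],
    [0.04,0,0],
    [0.06,0,0],
    [0.08,0,0],
    [0.09,0,0]
  ],
  "rot": [
    [0,0,0],
    [0,0,0],
    [0,0,0],
    [0,0,0],
    [0,0,0]
  ]
}}

```text
clock: 11.85
eef_pos: [501.8, 29.1, 33.3]
tcp_rot: [-3.142, 0.0, 1.633]
contact_force: [0.7, -2.2, 1.0]
opening: 0.005
grasp_force: 0.5
```

Emit:
{"api": "play_rows", "payload": {
  "dp": [
    [0.01,0,0],
    [0.02,0,0],
    [0.03,0,0],
    [0.03,0,0],
    [0.03,0,0]
  ],
  "rot": [
    [0,0,0],
    [0,0,0],
    [0,0,0],
    [0,0,0],
    [0,0,0]
  ]
}}

```text
clock: 12.27
eef_pos: [501.7, 30.4, 33.3]
tcp_rot: [-3.141, -0.0, 1.634]
contact_force: [-0.5, 0.2, 0.4]
opening: -0.004
grasp_force: 0.0
```

Emit:
{"api": "play_rows", "payload": {
  "dp": [
    [0.01,0,0],
    [0.02,0,0],
    [0.03,0,0],
    [0.04,0,0],
    [0.05,0,0]
  ],
  "rot": [
    [0,0,0],
    [0,0,0],
    [0,0,0],
    [0,0,0],
    [0,0,0]
  ]
}}

```text
clock: 12.68
eef_pos: [501.6, 32.4, 33.3]
tcp_rot: [-3.142, 0.0, 1.634]
contact_force: [-0.2, -0.1, 0.3]
opening: 0.005
grasp_force: 0.0
```

```bash
python3 - <<'E'
from h import *
import cv2
a=optics.grab_frame("side")["color"][165:225,290:350,::-1]; cv2.imwrite("pics/near4.png",cv2.resize(a,None,fx=9,fy=9,interpolation=cv2.INTER_CUBIC))
E
```

```text
(no output)
```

View pics/near4.png

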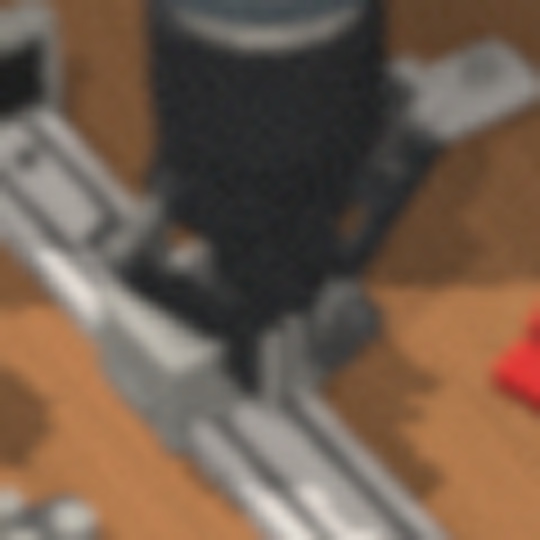

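There is a gap between the fingers and the carriage with no force, so it has run ahead. I'll back off and measure again.

Emit:
{"api": "play_rows", "payload": {
  "dp": [
    [-0.3,0,0],
    [-0.6,0,0],
    [-0.8,0,0],
    [-0.8,0,-0.8],
    [-0.8,0,-1.6]
  ],
  "rot": [
    [0,0,0],
    [0,0,0],
    [0,0,0],
    [0,0,0],
    [0,0,0]
  ]
}}

```text
clock: 13.15
eef_pos: [501.9, -1.0, 96.4]
tcp_rot: [-3.137, -0.0, 1.632]
contact_force: [1.6, -0.3, 0.1]
opening: 0.007
grasp_force: 0.0
```

Emit:
{"api": "play_rows", "payload": {
  "dp": [
    [-0.9,0,0],
    [-1.8,0,0],
    [-2.7,0,0],
    [-3.6,0,0],
    [-4.5,0,0]
  ],
  "rot": [
    [0,0,0],
    [0,0,0],
    [0,0,0],
    [0,0,0],
    [0,0,0]
  ]
}}

```text
clock: 13.57
eef_pos: [514.5, -181.9, 97.5]
tcp_rot: [3.141, 0.0, 1.633]
contact_force: [0.0, -0.1, 0.4]
opening: 0.005
grasp_force: 0.0
```

```bash
python3 - <<'E'
from h import *
import cv2
a=optics.grab_frame("side")["color"][155:235,270:370,::-1]; a=cv2.resize(a,None,fx=4,fy=4,interpolation=cv2.INTER_CUBIC)
b=optics.grab_frame("top")["color"][160:210,250:370,::-1]; b=cv2.resize(b,None,fx=5,fy=5,interpolation=cv2.INTER_CUBIC)
o=np.zeros((570,640,3),np.uint8);o[:320,:400]=a;o[320:,:600]=b
cv2.imwrite("pics/near5.png",o); print(telemetry.sense()["eef_pos"])
E
```

```text
[ 515.34869902 -184.73612036   97.63476445]
```

View pics/near5.png

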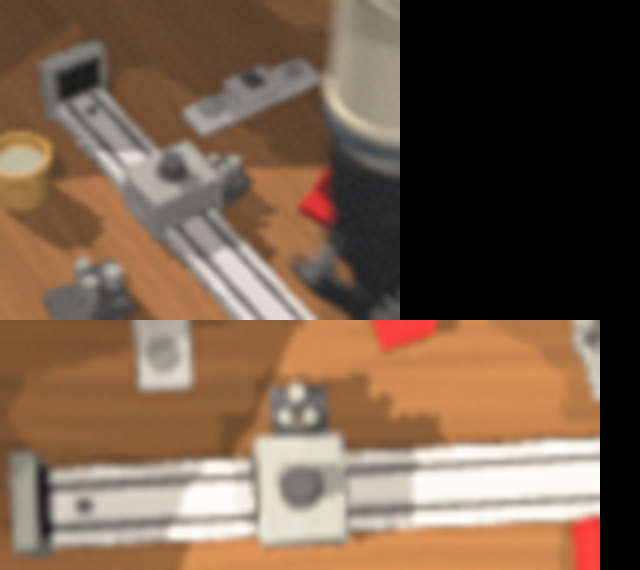

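The carriage has moved on 10 px to y≈71, and the brass roller sits between the dowels at (298,418), so it is in the notch. Now I'll press the button at about (499.8, 71).

Emit:
{"api": "play_rows", "payload": {
  "dp": [
    [0.8,0,0],
    [1.6,0,0],
    [2.4,0,0],
    [3.2,0,0],
    [4.0,0,0]
  ],
  "rot": [
    [0,0,0],
    [0,0,0],
    [0,0,0],
    [0,0,0],
    [0,0,0]
  ]
}}

```text
clock: 14.08
eef_pos: [504.2, -18.7, 97.3]
tcp_rot: [-3.141, -0.0, 1.632]
contact_force: [0.1, -0.2, 0.1]
opening: -0.002
grasp_force: 0.0
```

Emit:
{"api": "play_rows", "payload": {
  "dp": [
    [0.8,0,0],
    [1.6,0,0],
    [2.4,0,0],
    [2.4,0,0],
    [2.4,0,0]
  ],
  "rot": [
    [0,0,0],
    [0,0,0],
    [0,0,0],
    [0,0,0],
    [0,0,0]
  ]
}}

```text
clock: 14.5
eef_pos: [498.5, 77.3, 97.2]
tcp_rot: [-3.141, 0.0, 1.636]
contact_force: [-0.7, -0.3, -0.3]
opening: 0.001
grasp_force: 0.0
```

Emit:
{"api": "play_rows", "payload": {
  "dp": [
    [0,0,0.3],
    [0,0,0.6],
    [0,0,0.75],
    [0,0,0.8],
    [0,0,0.8]
  ],
  "rot": [
    [0,0,0],
    [0,0,0],
    [0,0,0],
    [0,0,0],
    [0,0,0]
  ]
}}

```text
clock: 14.92
eef_pos: [498.5, 75.4, 64.9]
tcp_rot: [-3.14, 0.0, 1.632]
contact_force: [-0.1, 0.9, -0.7]
opening: 0.001
grasp_force: 0.0
```

Emit:
{"api": "play_rows", "payload": {
  "dp": [
    [-0.06,0.03,0],
    [-0.11,0.03,0],
    [-0.11,0.03,0],
    [-0.11,0.03,0.03],
    [-0.11,0.03,0.06]
  ],
  "rot": [
    [0,0,0],
    [0,0,0],
    [0,0,0],
    [0,0,0],
    [0,0,0]
  ]
}}

```text
clock: 15.33
eef_pos: [500.6, 72.0, 63.1]
tcp_rot: [3.141, -0.0, 1.633]
contact_force: [-0.7, 1.4, 0.7]
opening: 0.003
grasp_force: 0.0
```

Emit:
{"api": "play_rows", "payload": {
  "dp": [
    [0,0,0.03],
    [0,0,0.06],
    [0,0,0.09],
    [0,0,0.12],
    [0,0,0.15]
  ],
  "rot": [
    [0,0,0],
    [0,0,0],
    [0,0,0],
    [0,0,0],
    [0,0,0]
  ]
}}

```text
clock: 15.75
eef_pos: [500.4, 72.1, 56.9]
tcp_rot: [3.141, -0.0, 1.634]
contact_force: [-1.6, 0.5, 4.9]
opening: -0.0
grasp_force: 2.0
```

Emit:
{"api": "play_rows", "payload": {
  "dp": [
    [0,0,0.02],
    [0,0,0.04],
    [0,0,0.06],
    [0,0,0.08],
    [0,0,0.1]
  ],
  "rot": [
    [0,0,0],
    [0,0,0],
    [0,0,0],
    [0,0,0],
    [0,0,0]
  ]
}}

```text
clock: 16.17
eef_pos: [500.4, 72.0, 52.9]
tcp_rot: [3.141, -0.0, 1.634]
contact_force: [-1.0, 1.1, 3.6]
opening: -0.003
grasp_force: 2.0
```

Button moving at about 4 N. I'll continue to the stop.

Emit:
{"api": "play_rows", "payload": {
  "dp": [
    [0,0,0.02],
    [0,0,0.04],
    [0,0,0.05],
    [0,0,0.06],
    [0,0,0.06]
  ],
  "rot": [
    [0,0,0],
    [0,0,0],
    [0,0,0],
    [0,0,0],
    [0,0,0]
  ]
}}

```text
clock: 16.58
eef_pos: [500.3, 72.0, 50.5]
tcp_rot: [-3.142, -0.0, 1.634]
contact_force: [-0.7, 1.3, 3.6]
opening: 0.006
grasp_force: 1.9
```

Emit:
{"api": "play_rows", "payload": {
  "dp": [
    [0,0,0.01],
    [0,0,0.02],
    [0,0,0.03],
    [0,0,0.03],
    [0,0,0.03]
  ],
  "rot": [
    [0,0,0],
    [0,0,0],
    [0,0,0],
    [0,0,0],
    [0,0,0]
  ]
}}

```text
clock: 17.0
eef_pos: [500.6, 72.1, 50.2]
tcp_rot: [3.141, -0.0, 1.634]
contact_force: [-4.2, 0.6, 17.9]
opening: -0.001
grasp_force: 8.7
```

The force jumped to 18 N at z=50.2, so the button is on its stop. I'll lift straight up and back clear.

Emit:
{"api": "play_rows", "payload": {
  "dp": [
    [0,0,-0.1],
    [0,0,-0.4],
    [0,0,-1.0],
    [0,0,-1.8],
    [0,0,-2.6]
  ],
  "rot": [
    [0,0,0],
    [0,0,0],
    [0,0,0],
    [0,0,0],
    [0,0,0]
  ]
}}

```text
clock: 17.42
eef_pos: [499.4, 71.7, 153.6]
tcp_rot: [-3.139, 0.0, 1.634]
contact_force: [0.7, -0.0, 0.6]
opening: -0.001
grasp_force: 0.0
```

Emit:
{"api": "play_rows", "payload": {
  "dp": [
    [-0.9,0,0],
    [-1.8,0,0],
    [-2.7,0,0],
    [-3.6,0,0],
    [-4.5,0,0]
  ],
  "rot": [
    [0,0,0],
    [0,0,0],
    [0,0,0],
    [0,0,0],
    [0,0,0]
  ]
}}

```text
clock: 17.83
eef_pos: [511.4, -109.4, 153.3]
tcp_rot: [3.141, 0.0, 1.634]
contact_force: [0.3, 0.2, -0.9]
opening: 0.0
grasp_force: 0.0
```

Emit:
{"api": "play_rows", "payload": {
  "dp": [
    [-0.8,0,0],
    [-1.6,0,0],
    [-1.6,0,0],
    [-1.6,0,0],
    [-1.6,0,0]
  ],
  "rot": [
    [0,0,0],
    [0,0,0],
    [0,0,0],
    [0,0,0],
    [0,0,0]
  ]
}}

```text
clock: 18.25
eef_pos: [515.2, -171.3, 152.9]
tcp_rot: [-3.141, -0.001, 1.633]
contact_force: [-0.2, 0.7, -1.1]
opening: 0.001
grasp_force: 0.0
```

```bash
python3 - <<'E'
from h import *
import cv2
a=optics.grab_frame("side")["color"][155:235,270:370,::-1]; a=cv2.resize(a,None,fx=4,fy=4,interpolation=cv2.INTER_CUBIC)
b=optics.grab_frame("top")["color"][160:210,250:370,::-1]; b=cv2.resize(b,None,fx=5,fy=5,interpolation=cv2.INTER_CUBIC)
o=np.zeros((570,640,3),np.uint8);o[:320,:400]=a;o[320:,:600]=b
cv2.imwrite("pics/near6.png",o); print(telemetry.sense()["eef_pos"])
E
```

```text
[ 515.38573345 -170.51049086  153.07791594]
```

View pics/near6.png

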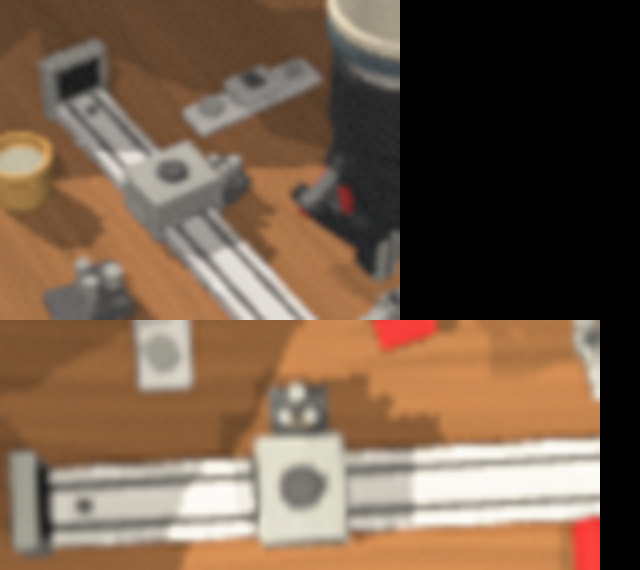

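The button is down at (172,170), the carriage is still in its notch with the roller at (298,418), and everything else looks unmoved.

```bash
python3 -c "
from rig import r
print(r.sign_off())"
```

```text
the job is handed in; nothing more can be done
None
```

The job is done and handed in at about 18 s of the 42 s allowed: the carriage is in its notch, the lock button is pressed to its stop, and nothing else in the final pictures appears to have moved.

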